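# Renew the candle in the hurricane lantern

## Robot

A 7-joint arm with a two-finger parallel gripper is mounted at the origin on the work surface. World frame = base frame: x ahead of the robot, y to its left, z up, the work surface at z = 0. Lengths are in m, angles in rad, forces in N, time in s.
With the tool pointing down it reaches from about 0.4 to 0.85 m from the base axis. Payload 4.5 kg.
Tool frame: the origin (TCP) lies midway between the tips of the shut fingers; the grasp point (between the pads) lies 19 mm behind it (r.grasp_offset is the distance from the TCP to the grasp point, in m); z points along the fingers, y is the line along which they close (so a half turn about z gives the same grasp; the last joint's range is limited). The gripper opens to 85 mm and grips with 20 to 120 N. Pads are 22 mm wide; open, the fingers measure 114 mm over their backs; the gripper's body (76 mm by 85 mm) begins 54 mm behind the grasp point. The pads swing forward as they close: fully open they stand 13 mm farther back than shut.
Start: joints at [-1.162, 0.689, -0.195, 1.565, 0.157, 0.902, -0.215], TCP at [0.229, 0.582, 0.209] pointing down, gripper open.
Joint ranges: [-3.01, 3.01], [-0.46, 2.08], [-1.47, 1.51], [0.13, 2.56], [-1, 4.14], [0.04, 2.09], [-2.66, 2.66]. Speed limits (rad/s): [2.57, 2.57, 3.14, 3.14, 3.14, 3.14, 3.14].

## Interface

Orientations are given as a rotation vector (axis times angle).
In Python, from bench import readout, viewer, r gives the robot as it stands.
- The arm moves only by the tool inch_along, called after "Call:" as a command line: name --argument value ..., lists and objects as JSON in quotes. Schema: {"type":"object","properties":{"increments":{"type":"array","items":{"type":"array","prefixItems":[{"type":"array","items":{"type":"number"},"minItems":3,"maxItems":3},{"type":"number"}],"minItems":2,"maxItems":2},"minItems":1,"maxItems":20},"aperture":{"type":"number"},"squeeze":{"type":"number"},"only":{"type":"string"},"quiet":{"type":"boolean"},"lines":{"type":"string"}},"required":["increments"],"additionalProperties":false}. increments is a list of rows, 1 to 20 of them, each written [[dx, dy, dz], turn]: dx, dy, dz in shares of the most that a row can go, 1 being 62.5 mm, then a turn about the tool's z in shares of 4 rad (1.0 is 4 rad); each row shifts and turns the commanded pose from where the row before left it, along the tool's axes as they then stand; what a row does not reach is not made up. A row lasts 1/8 s, in which the tool goes at most 0.0625 m and 0.188 rad, less where a joint would pass 70% of its speed; a pose out of reach is approached as far as the arm can. aperture is the finger opening in m, set as the call begins (left out keeps the last). The fingers move at their own pace and stop on an object; squeeze is the grip in N (left out, the last holds). Time passes only in rows, so rows that do not move let the fingers close. The tool returns the time, the measured TCP pose, the force, the opening and the grip force at its end. only (a regular expression) keeps the lines of the reply that match it, lines (a string "A,B") keeps lines A to B, and quiet returns only ok. Input that does not fit is refused with a message, and nothing moves.
- readout.get_obs(): the state, without advancing time (a new reading comes with each control period).
- viewer.capture(name): name is "scene" or "top" or "wrist"; returns (picture, depth): 384x512x3 uint8, blue, green, red; 384x512 float32, m along the optical axis (not along the pixel's ray), 0 where there is no reading.
- viewer.calibration(name): a dict with "fx", "fy", "cx", "cy" (pixels), "pose" (4x4, takes a point from camera to world coordinates); the wrist camera has in their place "hand_eye" (4x4, takes a point from camera to tool coordinates, whose origin is the TCP and whose axes are the flange's). Camera axes: x right, y down, z forward; pixel columns grow to the right and rows downward; lengths in m; the calibration is good to about 2 mm. A picture is of the moment at which its call begins: read the wrist's pose just before it. calibration takes no time and is no camera call.
- r.job_done(): hands the job in; it is judged then, once.
The state is a dict: "time_s": time; "qpos": joint angles; "joint_vel": joint speeds; "effort": joint torques, N m; "tcp_pos": TCP position; "eef_rot": TCP orientation; "contact_force": force on the tool from outside, world axes, zero at the start; "ft_torque": the same for the moment, N m; "width": finger opening in m; "gripper_force": force on a finger pad.
Only numpy, scipy, OpenCV 4.12 (cv2) and the standard library are available. Lean on these libraries where they do the work, as an engineer would, in place of code of your own. Each camera call takes 0.05 s, during which the arm holds its last target. There are 200 camera calls.

## Task

Renew the candle in the lantern: take the burnt-down stub off the brass lantern base and put it in the white dish, stand the fresh slim candle upright in the middle of the base, then set the glass chimney over the candle so that it stands flat on the base inside its rim, and last of all put the brass lid on the chimney, centred and level, knob up. Set the chimney and the lid down gently, never letting them drop, and leave the mug, the cactus, the thick candle and the matchbox where they are.

Things in the scene. Friction and masses are not known exactly. Their poses are not given: they have to be found in the camera images.
- lantern_base: Lantern base: round brass pan, fixed, 96 mm across. Flat floor 8 mm above the table; rim up to 13 mm (84 mm inside diameter). A flat ring handle, top at 9 mm, sticks out 36 mm along +y. Origin: centre of the underside, on the table; z up. The stub stands on its floor at the start; the candle and, around it, the chimney stand on the same floor.
- dish: White ceramic dish for wax ends, fixed: round, flat-bottomed, open on top, 128 mm outside and about 116 mm inside diameter, rim 26 mm above the table, inner floor 5 mm above the table. Origin: centre of the underside; z up.
- stub: Burnt-down candle stub of ivory wax, an upright cylinder 40 mm in diameter and 28 mm high, within 9 mm of the middle of the lantern base at the start. Origin: centre of its underside; z up along its axis. About 30 g.
- candle: Fresh slim candle of ivory wax, an upright cylinder 40 mm in diameter and 75 mm high, with a 10 mm wick on top. Origin: centre of its underside; z up along its axis. About 85 g.
- chimney: Lantern chimney: plain tube of amber glass standing upright, open at both ends, 68 mm outside and 60 mm inside diameter, 110 mm high. Origin: centre of its lower end; z up along its axis. About 180 g.
- lid: Brass lid, knob up: plug 46 mm across (0 to 8 mm above the origin) that goes loosely into the chimney, disc 82 mm across (8 to 12 mm) that rests on the chimney's upper edge, cone (to 26 mm), and to lift it by an upright cylindrical wooden knob 20 mm across, 26 to 47 mm above the origin. Origin: centre of the plug's underside; z up. About 120 g.
- thick_candle: Bystander: thick pillar candle of ivory wax, 72 mm in diameter and 95 mm high, loose; too thick for the chimney. Origin: centre of its underside; z up.
- mug: Bystander: empty mug without handle, white with a tan lower half, 82 mm in diameter and 88 mm high, loose. Origin: centre of its underside; z up.
- cactus: Bystander: small cactus in a square black pot, pot 62 by 62 mm and 55 mm high, cactus top 120 mm above the table, loose. Origin: centre of its underside; z up, x and y along the pot's sides.
- matchbox: Bystander: large closed matchbox lying flat, 110 mm (x) by 64 mm (y) by 20 mm high, loose. Origin: centre of its underside; z up.
There are look-alikes about, which are no part of the job. Leave any blue or purple look-alike of the chimney alone.

How it is judged:
By the outcome, as a careful person would: the job done as asked, in the order asked, and still so for the second after the job is handed in, with the robot touching nothing.
It also fails if it takes over 128 s, if anything falls off the work surface, if the arm or the gripper's body presses on something with over 40 N, if the wrist force passes 120 N, or if a joint passes its speed limit or range.

## Working session

There is one attempt and no reset: what is moved stays moved. The work goes in short steps, Python scripts to look and compute and a tool call to move; the robot and the scene stay as the last step left them, time stands still between calls to the robot, and variables do not carry over. Pictures are saved under pics/ and viewed, at most 14 in all, crops included, and the job is handed in when it is done.

```bash
mkdir -p pics; ls; python3 - <<'E'
from bench import readout, viewer, r
import cv2, numpy as np
o=readout.get_obs(); print({k:np.round(v,3) for k,v in o.items()})
for n in ("scene","top"):
    p,d=viewer.capture(n); cv2.imwrite(f"pics/{n}0.png",p); np.save(f"pics/{n}0.npy",d)
    c=viewer.calibration(n); print(n,c)
print(viewer.calibration("wrist"), r.grasp_offset)
E
```

```text
pics
{'time_s': np.float64(0.0), 'qpos': array([-1.162,  0.69 , -0.195,  1.566,  0.157,  0.903, -0.215]), 'joint_vel': array([ 0.001, -0.002, -0.001, -0.001,  0.002, -0.002, -0.001]), 'effort': array([ 0.0000e+00, -5.3959e+01, -1.2660e+00, -1.5855e+01,  9.0000e-03,
        9.0000e-03, -0.0000e+00]), 'tcp_pos': array([0.229, 0.581, 0.208]), 'eef_rot': array([-5.850e-01, -3.086e+00,  3.000e-03]), 'contact_force': array([-0.118, -0.471, -1.019]), 'ft_torque': array([-0.002, -0.013, -0.013]), 'gripper_force': np.float64(0.0), 'width': np.float64(0.086)}
scene {'fx': 446.7425626237289, 'fy': 446.7425626237289, 'cx': 254.4440126006409, 'cy': 190.30661871963582, 'pose': array([[ 0.05375532,  0.76859203, -0.63747679,  1.15011746],
       [ 0.99852795, -0.03675122,  0.03989086, -0.04942233],
       [ 0.00723175, -0.63868274, -0.7694362 ,  0.8943205 ],
       [ 0.        ,  0.        ,  0.        ,  1.        ]])}
top {'fx': 364.237884041231, 'fy': 364.237884041231, 'cx': 256.52061041742496, 'cy': 195.8652279009981, 'pose': array([[ 5.31110832e-03, -9.91308232e-01,  1.31452583e-01,
         3.44187021e-01],
       [-9.99197745e-01, -4.27681521e-05,  4.00482890e-02,
        -2.53149211e-02],
       [-3.96945765e-02, -1.31559825e-01, -9.90513177e-01,
         1.00586389e+00],
       [ 0.00000000e+00,  0.00000000e+00,  0.00000000e+00,
         1.00000000e+00]])}
{'fx': 269.140805521644, 'fy': 269.140805521644, 'cx': 256.22462082585685, 'cy': 191.06708111081554, 'hand_eye': array([[-1.27403916e-03, -9.50471949e-01, -3.10807739e-01,
         7.95199364e-02],
       [ 9.99999094e-01, -1.07560293e-03, -8.09849817e-04,
        -3.23306129e-04],
       [ 4.35433819e-04, -3.10808489e-01,  9.50472458e-01,
        -1.64747398e-01],
       [ 0.00000000e+00,  0.00000000e+00,  0.00000000e+00,
         1.00000000e+00]])} 0.0187
```

View pics/scene0.png

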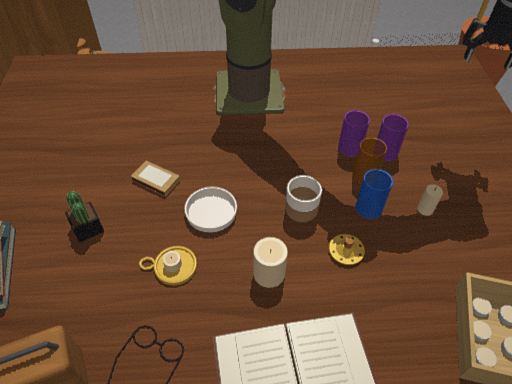

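View pics/top0.png

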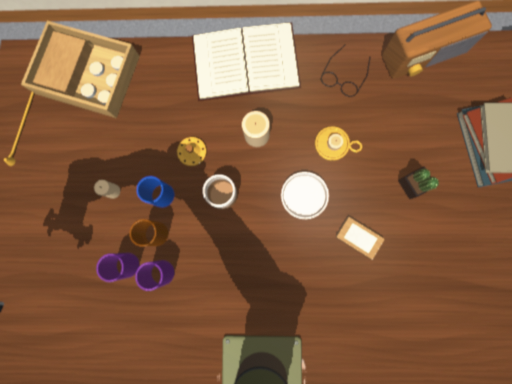

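The scene view shows the base with the stub at about (175,264), dish (211,210), lid (347,250), amber chimney (370,162), and slim candle (430,200). In the top view they are at (333,143), (305,195), (192,151), (143,233) and (107,189). The amber chimney has blue and purple look-alikes close by.

```bash
cat > h.py <<'E'
import cv2, numpy as np
from scipy.optimize import least_squares
from bench import readout, viewer, r
from scipy.spatial.transform import Rotation as R
def cam(n):
    c=viewer.calibration(n)
    if n=="wrist":
        o=readout.get_obs(); T=np.eye(4); T[:3,:3]=R.from_rotvec(o["eef_rot"]).as_matrix(); T[:3,3]=o["tcp_pos"]
        c["pose"]=T@c["hand_eye"]
    return c
def rays(c,uv):
    uv=np.asarray(uv,float); d=np.c_[(uv[:,0]-c["cx"])/c["fx"],(uv[:,1]-c["cy"])/c["fy"],np.ones(len(uv))]
    return d@c["pose"][:3,:3].T, c["pose"][:3,3]
def onz(c,uv,z):
    d,o=rays(c,uv); return (o+d*((z-o[2])/d[:,2])[:,None])[:,:2]
def pix(c,P):
    q=np.linalg.inv(c["pose"])@np.r_[P,1]; return np.array([c["fx"]*q[0]/q[2]+c["cx"],c["fy"]*q[1]/q[2]+c["cy"]])
def cloud(c,d):
    v,u=np.mgrid[:384,:512]; dd,o=rays(c,np.c_[u.ravel(),v.ravel()]); return (o+dd*d.ravel()[:,None]).reshape(384,512,3)
def circ(P,rad=None):
    P=np.asarray(P); f=(lambda x:np.hypot(P[:,0]-x[0],P[:,1]-x[1])-(x[2] if rad is None else rad))
    s=least_squares(f,np.r_[P.mean(0),0.03],loss="soft_l1",f_scale=0.002); return s.x
E
python3 - <<'E'
from h import *
rough={"base":("top",(333,143)),"dish":("top",(305,195)),"lid":("top",(192,151)),"candle":("top",(107,189)),"chim":("top",(143,233)),"mug":("top",(219,191)),"thick":("top",(256,128))}
hh={"base":.013,"dish":.026,"lid":.012,"candle":.075,"chim":.11,"mug":.088,"thick":.095}
for n in("top","scene"):
    img=cv2.imread(f"pics/{n}0.png"); c=viewer.calibration(n); C=cloud(c,np.load(f"pics/{n}0.npy"))
    for k,(m,uv) in rough.items():
        ct=onz(viewer.calibration("top"),[uv],hh[k])[0]
        s=np.hypot(C[...,0]-ct[0],C[...,1]-ct[1])<.065
        P=C[s]; top=P[np.abs(P[:,2]-hh[k])<.004]
        print(n,k,ct.round(3),"zmax %.3f"%P[:,2].max(),len(top),"bbox",top[:,:2].min(0).round(3) if len(top) else'',top[:,:2].max(0).round(3) if len(top) else'',((top[:,:2].min(0)+top[:,:2].max(0))/2).round(3) if len(top) else'')
# amber pixels
for n in("top","scene"):
    img=cv2.imread(f"pics/{n}0.png"); h=cv2.cvtColor(img,cv2.COLOR_BGR2HSV)
    pts={"top":[(143,233),(143,222),(333,130),(192,140),(60,300)],"scene":[(370,143),(370,165),(175,250),(347,262)]}[n]
    for p in pts: print(n,p,h[p[1],p[0]])
a=cv2.imread("pics/top0.png")[170:300,80:240]; b=cv2.imread("pics/scene0.png")[100:280,320:480]
cv2.imwrite("pics/crop1.png",np.hstack([cv2.resize(a,(400,325),interpolation=2),cv2.resize(b,(400,450),interpolation=2)[:325]]))
E
```

```text
top base [ 0.624 -0.197] zmax 0.044 461 bbox [ 0.579 -0.258] [ 0.673 -0.147] [ 0.626 -0.203]
top dish [ 0.477 -0.117] zmax 0.032 237 bbox [ 0.414 -0.179] [ 0.54  -0.052] [ 0.477 -0.115]
top lid [0.604 0.198] zmax 0.051 443 bbox [0.566 0.16 ] [0.645 0.241] [0.606 0.201]
top candle [0.486 0.406] zmax 0.085 174 bbox [0.473 0.402] [0.51  0.442] [0.491 0.422]
top chim [0.37  0.292] zmax 0.115 151 bbox [0.341 0.26 ] [0.405 0.327] [0.373 0.293]
top mug [0.479 0.108] zmax 0.092 162 bbox [0.442 0.069] [0.521 0.15 ] [0.482 0.109]
top thick [0.642 0.014] zmax 0.103 556 bbox [ 0.619 -0.017] [0.689 0.05 ] [0.654 0.017]
scene base [ 0.624 -0.197] zmax 0.042 473 bbox [ 0.576 -0.261] [ 0.675 -0.147] [ 0.626 -0.204]
scene dish [ 0.477 -0.117] zmax 0.030 263 bbox [ 0.412 -0.178] [ 0.54  -0.052] [ 0.476 -0.115]
scene lid [0.604 0.198] zmax 0.051 588 bbox [0.563 0.159] [0.646 0.241] [0.604 0.2  ]
scene candle [0.486 0.406] zmax 0.084 171 bbox [0.474 0.402] [0.513 0.442] [0.493 0.422]
scene chim [0.37  0.292] zmax 0.113 142 bbox [0.34  0.261] [0.407 0.326] [0.373 0.293]
scene mug [0.479 0.108] zmax 0.091 182 bbox [0.44  0.069] [0.523 0.149] [0.481 0.109]
scene thick [0.642 0.014] zmax 0.102 781 bbox [ 0.62  -0.018] [0.69  0.051] [0.655 0.016]
top (143, 233) [ 15 210  79]
top (143, 222) [ 14 210 113]
top (333, 130) [ 22 169 242]
top (192, 140) [ 24 169 248]
top (60, 300) [ 11 160 132]
scene (370, 143) [ 15 216  79]
scene (370, 165) [ 15 199  82]
scene (175, 250) [ 21 145 229]
scene (347, 262) [ 23 151 240]
```

View pics/crop1.png

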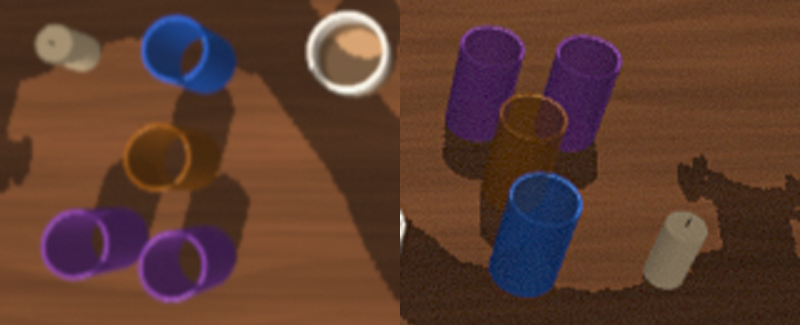

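The crop shows the amber chimney ringed by a blue tube above it and two purple tubes below it. All are upright, and the slim candle stands free. Depth works on the glass, so I'll fit circles next.

```bash
python3 - <<'E'
from h import *
cl=[]
cols=[]
for n in("top","scene"):
    c=viewer.calibration(n); cl.append(cloud(c,np.load(f"pics/{n}0.npy"))); cols.append(cv2.cvtColor(cv2.imread(f"pics/{n}0.png"),cv2.COLOR_BGR2HSV))
def fit(k,ct,rad,z0,z1,R0=.003,disk=False):
    for i,C in enumerate(cl):
        P=C[(np.hypot(C[...,0]-ct[0],C[...,1]-ct[1])<rad+.012)&(C[...,2]>z0)&(C[...,2]<z1)]
        if len(P)<8: print(k,i,len(P)); continue
        if disk:
            h=cv2.convexHull((P[:,:2]).astype(np.float32))[:,0]; P=h
        print(k,"top scene".split()[i],len(P),circ(P[:,:2],None).round(4),circ(P[:,:2],rad).round(4)[:2])
fit("base",(.626,-.197),.045,.0115,.019)
fit("stub",(.626,-.197),.02,.029,.041,disk=True)
fit("lidknob",(.605,.2),.01,.04,.055,disk=True)
fit("lid",(.605,.2),.041,.008,.017,disk=True)
fit("candle",(.493,.422),.02,.068,.081,disk=True)
fit("chim",(.373,.293),.032,.103,.116)
fit("dish",(.477,-.115),.061,.02,.033)
# tube neighbours: rim points
for nm,lo,hi in(("blue",100,125),("purple",126,165)):
    for i,C in enumerate(cl):
        H=cols[i]; m=(H[...,0]>=lo)&(H[...,0]<=hi)&(H[...,1]>90)&(C[...,2]>.105)&(C[...,2]<.14)
        P=C[m]; n,l=cv2.connectedComponents(cv2.dilate(m.astype(np.uint8),np.ones((5,5))))
        for j in range(1,n):
            Q=C[m&(l==j)]
            if len(Q)>25: print(nm,i,len(Q),circ(Q[:,:2]).round(3),Q[:,2].max().round(3))
# cactus/matchbox
for i,C in enumerate(cl):
    for nm,uv in (("cactus",[(422,181),(85,215)][i]),("match",[(361,238),(156,178)][i])): print(nm,C[uv[1],uv[0]].round(3))
from bench import readout
print(R.from_rotvec(readout.get_obs()["eef_rot"]).as_matrix().round(3))
E
```

```text
base top 229 [ 0.6269 -0.1943  0.0439] [ 0.627  -0.1942]
base scene 234 [ 0.6258 -0.1947  0.0444] [ 0.6257 -0.1947]
stub top 18 [ 0.6252 -0.1994  0.0193] [ 0.6251 -0.1996]
stub scene 21 [ 0.6252 -0.1994  0.0197] [ 0.6252 -0.1994]
lidknob top 13 [0.6051 0.2    0.0094] [0.6052 0.2001]
lidknob scene 15 [0.6051 0.2001 0.0097] [0.6051 0.2002]
lid top 29 [0.6054 0.2001 0.0405] [0.6056 0.2001]
lid scene 29 [0.6051 0.2002 0.0408] [0.6051 0.2002]
candle top 20 [0.4922 0.422  0.0196] [0.4923 0.4221]
candle scene 18 [0.4929 0.4221 0.02  ] [0.4929 0.4221]
chim top 176 [0.3728 0.293  0.0316] [0.3728 0.293 ]
chim scene 184 [0.3737 0.2933 0.0317] [0.3737 0.2933]
dish top 268 [ 0.4776 -0.1148  0.061 ] [ 0.4776 -0.1148]
dish scene 334 [ 0.4781 -0.1149  0.0613] [ 0.4781 -0.1149]
blue 0 155 [0.481 0.28  0.032] 0.115
blue 1 173 [0.482 0.281 0.032] 0.114
purple 0 159 [0.287 0.371 0.032] 0.114
purple 0 166 [0.267 0.273 0.032] 0.116
purple 1 141 [0.268 0.273 0.032] 0.114
purple 1 146 [0.288 0.372 0.032] 0.113
cactus [ 0.505 -0.408  0.078]
match [ 0.362 -0.264  0.022]
cactus [ 0.526 -0.395  0.076]
match [ 0.371 -0.258  0.019]
[[-0.931  0.366 -0.   ]
 [ 0.366  0.931 -0.002]
 [-0.    -0.002 -1.   ]]
```

Units first: shifts go in shares of 62.5 mm and turns go in shares of 4 rad. So -0.049 m is -0.784, -0.045 m is -0.72, -0.188 rad / 4 = -0.047.

Call:
inch_along --increments '[[[0,0,0],-0.047],[[0,0,0],-0.0468],[[-0.4,-0.784,0],0],[[-0.4,-0.784,0],0],[[-0.4,-0.784,0],0],[[-0.4,-0.784,0],0],[[-0.4,-0.784,0],0],[[-0.4,-0.784,0],0],[[-0.4,-0.784,0],0],[[-0.4,-0.784,0],0],[[-0.4,-0.784,0],0],[[-0.4,-0.784,0],0],[[-0.4,-0.784,0],0],[[-0.4,-0.784,0],0],[[-0.4,-0.784,0],0],[[-0.4,-0.784,0],0],[[-0.4,-0.784,0],0],[[-0.336,-0.72,0],0]]' --aperture 0.06 --squeeze 40

```text
time_s: 2.35
tcp_pos: [0.6249, -0.2006, 0.2083]
eef_rot: [-0.002, -3.141, -0.0]
contact_force: [0.4, 0.0, 0.2]
width: 0.0603
gripper_force: 0.0
```

```bash
cat > g.py <<'E'
import sys
from h import *
o=readout.get_obs(); M=R.from_rotvec(o["eef_rot"]).as_matrix(); t=np.array(list(map(float,sys.argv[1:4])))
yaw=np.arctan2(M[1,0],M[0,0]); want=float(sys.argv[4]) if len(sys.argv)>4 else np.pi
print("tcp",o["tcp_pos"].round(4),"z-axis",M[:,2].round(3),"tool delta",(M.T@(t-o["tcp_pos"])).round(4),"turn",round(float((yaw-want+np.pi)%(2*np.pi)-np.pi),3),"q",o["qpos"].round(2))
E
python3 g.py .6252 -.1995 .05
```

```text
tcp [ 0.6249 -0.2006  0.2083] z-axis [-0.001  0.    -1.   ] tool delta [-0.0004  0.0011  0.1583] turn -0.001 q [ 0.44  0.75 -0.39  1.46  0.31  1.    1.55]
```

To row units: 0.05 m is 0.8, 0.04 m is 0.64.

Call:
inch_along --increments '[[[0,0.016,0.64],0],[[0,0,0.8],0],[[0,0,0.8],0],[[0,0,0.48],0],[[0,0,0.24],0],[[0,0,0.128],0],[[0,0,0.08],0],[[0,0,0],0]]'

```text
time_s: 3.35
tcp_pos: [0.6251, -0.1975, 0.0115]
eef_rot: [0.0, 3.14, -0.0]
contact_force: [0.6, 0.4, -0.4]
width: 0.0597
gripper_force: 0.0
```

Call:
inch_along --increments '[[[0,0,0],0],[[0,0,0],0],[[0,0,0],0],[[0,0,0],0],[[0,0,0],0],[[0,0,0],0]]' --aperture 0.03 --squeeze 40

```text
time_s: 4.1
tcp_pos: [0.6261, -0.1991, 0.0132]
eef_rot: [0.002, 3.138, -0.004]
contact_force: [-0.5, -1.6, 9.4]
width: 0.0303
gripper_force: 4.6
```

Call:
inch_along --increments '[[[0,0,-0.08],0],[[0,0,-0.32],0],[[0,0,-0.56],0],[[0,0,-0.32],0]]'

```text
time_s: 4.6
tcp_pos: [0.6258, -0.1974, 0.0937]
eef_rot: [0.0, 3.138, -0.0]
contact_force: [0.3, -1.1, 0.5]
width: 0.0303
gripper_force: 0.0
```

```bash
python3 g.py .478 -.115 .08
```

```text
tcp [ 0.6258 -0.1974  0.0937] z-axis [ 0.003 -0.    -1.   ] tool delta [0.1479 0.0824 0.0132] turn -0.0 q [ 0.41  0.88 -0.34  1.56  0.38  0.76  1.48]
```

```bash
python3 - <<'E'
from h import *
c=cam("wrist"); p,d=viewer.capture("wrist"); s,ds=viewer.capture("scene")
cv2.imwrite("pics/a1.png",np.hstack([cv2.resize(p,(400,300)),cv2.resize(s[200:320,100:260],(400,300),interpolation=2)]))
C=cloud(viewer.calibration("scene"),ds)
P=C[(np.hypot(C[...,0]-.626,C[...,1]+.1945)<.05)]
Q=P[(P[:,2]>.024)&(P[:,2]<.06)]; print(len(Q),Q.min(0),Q.max(0))
h=cv2.convexHull(Q[Q[:,2]>.03][:,:2].astype(np.float32))[:,0]; print(circ(h))
E
```

```text
259 [ 0.60354017 -0.21772572  0.02425045] [ 0.64557284 -0.17873672  0.03959983]
[ 0.62506225 -0.19878537  0.01973656]
```

View pics/a1.png

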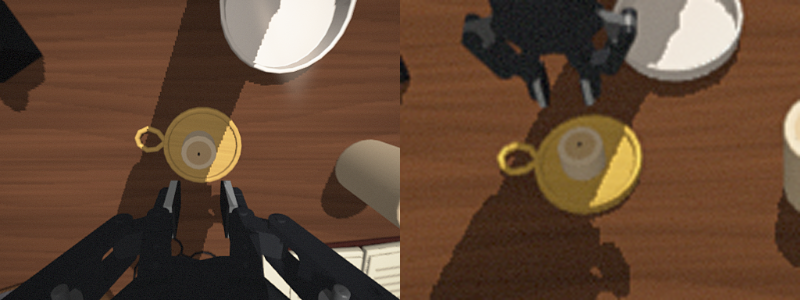

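The wrist and scene crops show the stub still upright on the base, between and below the fingers, so the fingers closed on nothing. I'll measure where the tips really are in tool coordinates.

```bash
python3 - <<'E'
from h import *
c=viewer.calibration("wrist"); p,d=viewer.capture("wrist"); c["pose"]=c["hand_eye"]
C=cloud(c,d); m=(np.abs(C[...,0])<.03)&(np.abs(C[...,1])<.06)&(C[...,2]>-.08)&(C[...,2]<.03)&(d>.02)
P=C[m]; print(len(P),P[:,2].max())
for s in(-1,1):
    Q=P[np.sign(P[:,1])==s]
    for z in np.arange(-.06,.03,.005):
        q=Q[(Q[:,2]>=z)&(Q[:,2]<z+.005)]
        if len(q): print(s,round(z,3),len(q),"x",q[:,0].min().round(3),q[:,0].max().round(3),"y",q[:,1].min().round(3),q[:,1].max().round(3))
print(readout.get_obs()["width"])
E
```

```text
8454 -0.022301621481221223
-1 -0.06 227 x -0.011 0.011 y -0.029 -0.015
-1 -0.055 190 x -0.011 0.012 y -0.029 -0.015
-1 -0.05 177 x -0.011 0.011 y -0.029 -0.015
-1 -0.045 163 x -0.01 0.011 y -0.029 -0.015
-1 -0.04 144 x -0.011 0.011 y -0.029 -0.015
-1 -0.035 131 x -0.012 0.011 y -0.028 -0.015
-1 -0.03 72 x -0.011 0.011 y -0.027 -0.015
-1 -0.025 16 x -0.006 0.005 y -0.016 -0.015
1 -0.06 210 x -0.011 0.011 y 0.014 0.028
1 -0.055 187 x -0.011 0.011 y 0.014 0.028
1 -0.05 174 x -0.011 0.011 y 0.014 0.028
1 -0.045 167 x -0.011 0.011 y 0.014 0.028
1 -0.04 146 x -0.011 0.012 y 0.014 0.028
1 -0.035 135 x -0.012 0.011 y 0.014 0.028
1 -0.03 71 x -0.011 0.011 y 0.014 0.025
1 -0.025 15 x -0.006 0.005 y 0.015 0.015
0.02981010335856759
```

```bash
python3 - <<'E'
from h import *
o=readout.get_obs()["tcp_pos"]; print(o)
p,d=viewer.capture("scene"); C=cloud(viewer.calibration("scene"),d)
m=(np.abs(C[...,0]-o[0])<.025)&(np.abs(C[...,1]-o[1])<.04)&(C[...,2]>.06)&(C[...,2]<.25)
P=C[m]; print(len(P),np.sort(P[:,2])[:10].round(4)); L=P[P[:,2]<P[:,2].min()+.02]; print(L.min(0),L.max(0))
for s in(-1,1):
    Q=L[np.sign(L[:,1]-o[1])==s]; print(s,Q.min(0).round(3),Q.max(0).round(3))
E
```

```text
[ 0.62532368 -0.19761551  0.09215072]
843 [0.1122 0.1171 0.1175 0.118  0.1181 0.1184 0.1186 0.1192 0.1196 0.1202]
[ 0.61606703 -0.22566689  0.11224049] [ 0.63866722 -0.16835306  0.13220929]
-1 [ 0.616 -0.226  0.112] [ 0.639 -0.212  0.132]
1 [ 0.621 -0.182  0.118] [ 0.639 -0.168  0.132]
```

Both cameras agree that the real tips are about 23 mm above the reported TCP at 30 mm opening, so grasps must go about 20 mm lower.

To row units: 0.03 m is 0.48, 0.02 m is 0.32.

Call:
inch_along --increments '[[[0,-0.016,0],0],[[0,0,0.48],0],[[0,0,0.48],0],[[0,0,0.32],0],[[0,0,0.192],0],[[0,0,0.112],0],[[0,0,0.064],0],[[0,0,0],0]]' --aperture 0.06 --squeeze 40

```text
time_s: 5.8
tcp_pos: [0.6249, -0.1985, -0.0118]
eef_rot: [0.001, 3.141, -0.0]
contact_force: [-0.9, -0.6, -0.5]
width: 0.0599
gripper_force: 0.0
```

Call:
inch_along --increments '[[[0,0,0],0],[[0,0,0],0],[[0,0,0],0],[[0,0,0],0],[[0,0,0],0],[[0,0,0],0]]' --aperture 0.03 --squeeze 40

```text
time_s: 6.55
tcp_pos: [0.6252, -0.1986, -0.0112]
eef_rot: [0.001, 3.14, -0.0]
contact_force: [-1.3, 0.4, 5.3]
width: 0.0385
gripper_force: 40.5
```

To row units: 0.05 m is 0.8, -0.04 m is -0.64.

Call:
inch_along --increments '[[[0,0,-0.16],0],[[0,0,-0.48],0],[[0,0,-0.64],0],[[0.64,0.368,0],0],[[0.8,0.464,0],0],[[0.64,0.368,0],0],[[0.272,0.144,0],0],[[0,0,0],0]]'

```text
time_s: 7.55
tcp_pos: [0.4766, -0.1138, 0.0683]
eef_rot: [0.002, -3.14, -0.0]
contact_force: [0.7, -0.2, 0.0]
width: 0.0389
gripper_force: 40.3
```

```bash
python3 g.py .478 -.115 -.013
```

```text
tcp [ 0.4766 -0.1138  0.0683] z-axis [-0.001  0.    -1.   ] tool delta [-0.0015 -0.0012  0.0813] turn 0.001 q [ 0.27  0.77 -0.22  2.08  0.46  0.34  1.25]
```

To row units: 0.03 m is 0.48, 0.012 m is 0.192.

Call:
inch_along --increments '[[[0,0,0.48],0],[[0,0,0.48],0],[[0,0,0.192],0],[[0,0,0.096],0],[[0,0,0.032],0],[[0,0,0],0]]'

```text
time_s: 8.3
tcp_pos: [0.4781, -0.1146, -0.0116]
eef_rot: [0.001, 3.141, -0.0]
contact_force: [-0.6, -0.0, -0.8]
width: 0.0389
gripper_force: 40.3
```

Call:
inch_along --increments '[[[0,0,0],0],[[0,0,0],0],[[0,0,0],0],[[0,0,-0.16],0],[[0,0,-0.64],0],[[0,0,-0.96],0],[[0,0,-0.96],0],[[0,0.88,0],0],[[0,0.88,0],0],[[0,0.88,0],0],[[0,0.88,0],0],[[0,0.88,0],0],[[0,0.88,0],0],[[0,0.88,0],0],[[0,0.88,0],0],[[0,0.88,0],0],[[-0.256,0.656,0],0],[[0,0,0],0]]' --aperture 0.055

```text
time_s: 10.55
tcp_pos: [0.493, 0.4258, 0.1584]
eef_rot: [-0.006, 3.141, 0.006]
contact_force: [-0.3, 0.1, -0.5]
width: 0.0549
gripper_force: 0.0
```

```bash
python3 g.py .4926 .4221 .02; python3 - <<'E'
from h import *
p,d=viewer.capture("top"); C=cloud(viewer.calibration("top"),d)
P=C[(np.hypot(C[...,0]-.478,C[...,1]+.115)<.05)&(C[...,2]>.024)]; print(len(P),P.min(0),P.max(0))
P=C[(np.hypot(C[...,0]-.626,C[...,1]+.1945)<.03)]; print(np.percentile(P[:,2],[5,50,95]))
P=C[(np.hypot(C[...,0]-.626,C[...,1]+.1945)<.06)&(C[...,2]>.011)&(C[...,2]<.018)]; print(circ(P[:,:2]))
E
```

```text
tcp [0.493  0.4258 0.1584] z-axis [ 0.     0.004 -1.   ] tool delta [ 0.0004 -0.0042  0.1384] turn 0.004 q [-0.63  0.79 -0.28  1.53  0.26  0.86  0.57]
177 [ 0.45927816 -0.13236845  0.02437225] [ 0.49759703 -0.0947803   0.03778512]
[0.00565646 0.00866086 0.01144367]
[ 0.62576573 -0.19383988  0.04369792]
```

To row units: 0.045 m is 0.72, 0.025 m is 0.4.

Call:
inch_along --increments '[[[0,-0.048,0.32],0],[[0,0,0.72],0],[[0,0,0.72],0],[[0,0,0.4],0],[[0,0,0.144],0],[[0,0,0.064],0],[[0,0,0],0]]'

```text
time_s: 11.48
tcp_pos: [0.4943, 0.4186, 0.0109]
eef_rot: [0.001, 3.141, 0.001]
contact_force: [0.5, -0.8, -0.0]
width: 0.055
gripper_force: 0.0
```

```bash
python3 g.py .4926 .4221 .01
```

```text
tcp [0.4943 0.4186 0.0109] z-axis [ 0.001  0.001 -1.   ] tool delta [0.0017 0.0035 0.0009] turn -0.001 q [-0.66  0.98 -0.22  1.61  0.33  0.58  0.51]
```

To row units: 0.0035 m is 0.056, 0.0017 m is 0.0272.

Call:
inch_along --increments '[[[0.0272,0.056,0],0],[[0,0,0],0],[[0,0,0],0]]'

```text
time_s: 11.85
tcp_pos: [0.4921, 0.4223, 0.0102]
eef_rot: [0.0, 3.141, 0.001]
contact_force: [0.5, 0.8, 0.1]
width: 0.0548
gripper_force: 0.0
```

Call:
inch_along --increments '[[[0,0,0],0],[[0,0,0],0],[[0,0,0],0],[[0,0,0],0],[[0,0,0],0],[[0,0,0],0]]' --aperture 0.03 --squeeze 40

```text
time_s: 12.6
tcp_pos: [0.4922, 0.4221, 0.0102]
eef_rot: [0.001, 3.141, 0.0]
contact_force: [-0.7, -0.3, 5.7]
width: 0.0393
gripper_force: 40.4
```

```bash
python3 g.py .6262 -.1942 .17
```

```text
tcp [0.4922 0.4221 0.0102] z-axis [ 0.  0. -1.] tool delta [-0.1343 -0.6163 -0.1599] turn -0.0 q [-0.67  0.98 -0.21  1.61  0.33  0.58  0.51]
```

To row units: -0.055 m is -0.88, -0.0525 m is -0.84.

Call:
inch_along --increments '[[[0,0,-0.16],0],[[0,0,-0.64],0],[[0,0,-0.88],0],[[0,0,-0.88],0],[[-0.16,-0.736,0],0],[[-0.184,-0.84,0],0],[[-0.184,-0.84,0],0],[[-0.184,-0.84,0],0],[[-0.184,-0.84,0],0],[[-0.184,-0.84,0],0],[[-0.184,-0.84,0],0],[[-0.184,-0.84,0],0],[[-0.184,-0.84,0],0],[[-0.184,-0.84,0],0],[[-0.184,-0.84,0],0],[[-0.1488,-0.7248,0],0],[[0,0,0],0],[[0,0,0],0]]'

```text
time_s: 14.85
tcp_pos: [0.6258, -0.1933, 0.1697]
eef_rot: [0.0, -3.141, -0.002]
contact_force: [-0.5, 0.1, -1.3]
width: 0.0395
gripper_force: 40.5
```

```bash
python3 g.py .6262 -.1942 .019
```

```text
tcp [ 0.6258 -0.1933  0.1697] z-axis [-0.001  0.001 -1.   ] tool delta [-0.0005 -0.0011  0.1507] turn 0.0 q [ 0.42  0.79 -0.37  1.5   0.33  0.91  1.52]
```

To row units: 0.05 m is 0.8, 0.04 m is 0.64.

Call:
inch_along --increments '[[[0,-0.016,0.48],0],[[0,0,0.8],0],[[0,0,0.64],0],[[0,0,0.32],0],[[0,0,0.096],0],[[0,0,0.048],0],[[0,0,0.032],0],[[0,0,0],0],[[0,0,0],0]]'

```text
time_s: 15.98
tcp_pos: [0.6265, -0.1954, 0.0194]
eef_rot: [0.001, 3.141, -0.0]
contact_force: [-0.1, 0.2, -0.4]
width: 0.0392
gripper_force: 40.6
```

Call:
inch_along --increments '[[[0,0,0],0],[[0,0,0],0],[[0,0,0],0],[[0,0,-0.16],0],[[0,0,-0.48],0],[[0,0,-0.88],0],[[0,0,-0.88],0],[[0.4,0.768,0],0],[[0.4,0.768,0],0],[[0.4,0.768,0],0],[[0.4,0.768,0],0],[[0.4,0.768,0],0],[[0.4,0.768,0],0],[[0.4,0.768,0],0],[[0.4,0.768,0],0],[[0.4,0.768,0],0],[[0.4,0.768,0],0],[[0,0,0],0]]' --aperture 0.058

```text
time_s: 18.23
tcp_pos: [0.3738, 0.2906, 0.1699]
eef_rot: [-0.015, 3.141, 0.008]
contact_force: [0.4, 0.4, -0.3]
width: 0.058
gripper_force: 0.0
```

Call:
inch_along --increments '[[[0,0,0],0],[[0,0,0],0],[[0,0,0],0]]' --aperture 0.085

```text
time_s: 18.6
tcp_pos: [0.3771, 0.2836, 0.169]
eef_rot: [0.004, 3.141, -0.001]
contact_force: [-0.1, -0.4, 0.7]
width: 0.0845
gripper_force: 0.0
```

```bash
python3 g.py .3733 .2931 .05
python3 - <<'E'
from h import *
for n in("top","scene"):
    p,d=viewer.capture(n); C=cloud(viewer.calibration(n),d)
    P=C[(np.hypot(C[...,0]-.626,C[...,1]+.1945)<.04)&(C[...,2]>.07)&(C[...,2]<.1)]; h=cv2.convexHull(P[P[:,2]<.088][:,:2].astype(np.float32))[:,0]; print(n,circ(h),P[:,2].max())
    P=C[(np.hypot(C[...,0]-.626,C[...,1]+.1945)<.06)&(C[...,2]>.011)&(C[...,2]<.018)]; print(circ(P[:,:2]))
cv2.imwrite("pics/b1.png",p)
E
```

```text
tcp [0.3771 0.2836 0.169 ] z-axis [ 0. -0. -1.] tool delta [0.0038 0.0096 0.1189] turn -0.003 q [-0.57  0.57 -0.27  2.06  0.28  0.55  0.53]
top [ 0.62651329 -0.19445058  0.0194977 ] 0.09364787524697993
[ 0.62688175 -0.19464852  0.04427169]
scene [ 0.62721307 -0.19441797  0.01958914] 0.09347915722934019
[ 0.62527133 -0.19458052  0.04420632]
```

View pics/b1.png

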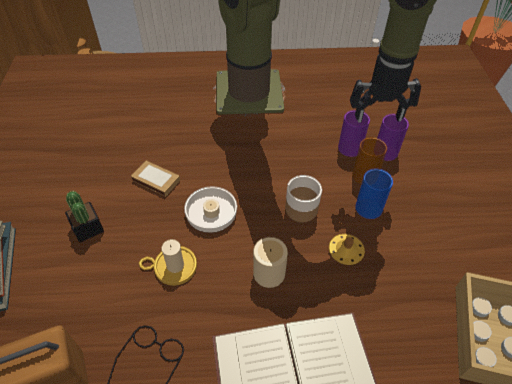

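The view shows the stub in the dish at (211,208), the candle upright and centred on the base at (174,260), and the gripper over the chimney.

To row units: 0.0095 m is 0.152, 0.0038 m is 0.0608.

Call:
inch_along --increments '[[[0.0608,0.152,0],0],[[0,0,0],0],[[0,0,0],0]]'

```text
time_s: 19.08
tcp_pos: [0.3724, 0.2944, 0.1689]
eef_rot: [0.0, -3.142, 0.0]
contact_force: [0.0, 0.0, -0.4]
width: 0.085
gripper_force: 0.0
```

```bash
python3 g.py .3733 .2931 .035
```

```text
tcp [0.3724 0.2944 0.1689] z-axis [-0. -0. -1.] tool delta [-0.0009 -0.0013  0.1339] turn 0.0 q [-0.59  0.57 -0.27  2.05  0.28  0.56  0.51]
```

To row units: 0.03 m is 0.48, 0.02 m is 0.32.

Call:
inch_along --increments '[[[-0.0144,-0.0208,0.48],0],[[0,0,0.48],0],[[0,0,0.32],0],[[0,0,0.32],0],[[0,0,0.32],0],[[0,0,0.224],0],[[0,0,0],0],[[0,0,0],0]]'

```text
time_s: 20.08
tcp_pos: [0.3737, 0.2932, 0.0353]
eef_rot: [0.0, 3.141, 0.001]
contact_force: [0.3, 0.3, -0.7]
width: 0.0852
gripper_force: 0.0
```

```bash
python3 g.py .3733 .2931 .035
```

```text
tcp [0.3737 0.2932 0.0353] z-axis [ 0.001  0.001 -1.   ] tool delta [ 0.0004 -0.0001  0.0003] turn -0.0 q [-0.7   0.82 -0.1   2.14  0.39  0.2   0.41]
```

Call:
inch_along --increments '[[[0,0,0],0],[[0,0,0],0],[[0,0,0],0],[[0,0,0],0],[[0,0,0],0],[[0,0,0],0]]' --aperture 0.06 --squeeze 45

```text
time_s: 20.82
tcp_pos: [0.3739, 0.2935, 0.036]
eef_rot: [0.001, 3.14, 0.002]
contact_force: [0.8, 0.6, 6.1]
width: 0.068
gripper_force: 48.8
```

Call:
inch_along --increments '[[[0,0,-0.08],0],[[0,0,-0.32],0],[[0,0,-0.48],0],[[0,0,-0.64],0],[[0,0,-0.64],0],[[0,0,-0.24],0],[[0,0,0],0],[[0,0,0],0]]'

```text
time_s: 21.82
tcp_pos: [0.3729, 0.2923, 0.1843]
eef_rot: [-0.001, -3.141, 0.002]
contact_force: [-0.4, -0.9, -2.5]
width: 0.0679
gripper_force: 51.4
```

```bash
python3 g.py .6268 -.1945 .19
```

```text
tcp [0.3729 0.2923 0.1843] z-axis [-0.001 -0.001 -1.   ] tool delta [-0.2541 -0.4867 -0.0054] turn -0.0 q [-0.57  0.55 -0.3   2.03  0.27  0.6   0.52]
```

To row units: -0.044 m is -0.704, -0.0237 m is -0.3792.

Call:
inch_along --increments '[[[-0.192,-0.368,0],0],[[-0.368,-0.704,0],0],[[-0.368,-0.704,0],0],[[-0.368,-0.704,0],0],[[-0.368,-0.704,0],0],[[-0.368,-0.704,0],0],[[-0.368,-0.704,0],0],[[-0.368,-0.704,0],0],[[-0.368,-0.704,0],0],[[-0.368,-0.704,0],0],[[-0.368,-0.704,0],0],[[-0.192,-0.3792,0],0],[[0,0,0],0],[[0,0,0],0],[[0,0,0],0]]'

```text
time_s: 23.7
tcp_pos: [0.6268, -0.1918, 0.1845]
eef_rot: [0.004, -3.14, -0.002]
contact_force: [-0.5, 0.0, -1.6]
width: 0.068
gripper_force: 51.5
```

```bash
python3 g.py .6268 -.1945 .043
python3 - <<'E'
from h import *
o=readout.get_obs()["tcp_pos"]
for n in("top","scene"):
    p,d=viewer.capture(n); C=cloud(viewer.calibration(n),d)
    H=cv2.cvtColor(p,cv2.COLOR_BGR2HSV); m=(np.hypot(C[...,0]-o[0],C[...,1]-o[1])<.045)&(H[...,1]>120)&(H[...,0]>8)&(H[...,0]<25)&(C[...,2]>.12)&(C[...,2]<.28)
    P=C[m]; print(n,len(P),P[:,2].min(),P[:,2].max(), circ(P[:,:2],.034)[:2], circ(P[P[:,2]<.17][:,:2],.034)[:2] if (P[:,2]<.17).sum()>10 else '')
cv2.imwrite("pics/c1.png",cv2.resize(p[130:290,100:260],(480,480),interpolation=2))
E
```

```text
tcp [ 0.6268 -0.1918  0.1845] z-axis [-0.001  0.001 -1.   ] tool delta [-0.0002 -0.0028  0.1415] turn 0.002 q [ 0.43  0.78 -0.38  1.48  0.33  0.95  1.52]
top 705 0.14860673281014658 0.2797186820376043 [ 0.62649106 -0.18956004] [ 0.62475992 -0.18910821]
scene 1630 0.1470999087005127 0.2798362472487611 [ 0.62530366 -0.19114492] [ 0.62461839 -0.19157127]
```

View pics/c1.png

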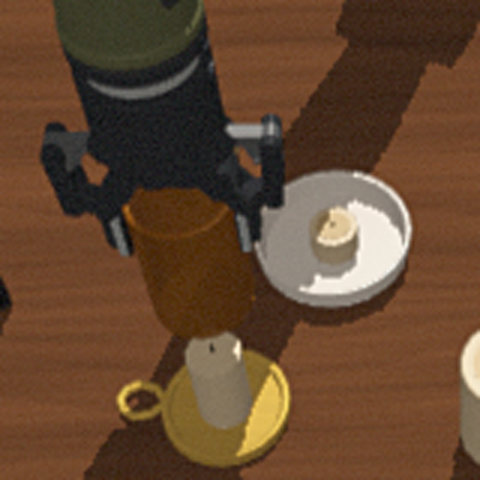

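The crop shows the chimney hanging upright straight above the candle, with no tilt.

To row units: 0.03 m is 0.48, 0.008 m is 0.128.

Call:
inch_along --increments '[[[0,-0.04,0],0],[[0,0,0],0],[[0,0,0.48],0],[[0,0,0.48],0],[[0,0,0.48],0],[[0,0,0.32],0],[[0,0,0.24],0],[[0,0,0.128],0],[[0,0,0.048],0],[[0,0,0],0],[[0,0,0],0]]'

```text
time_s: 25.18
tcp_pos: [0.6278, -0.1964, 0.0496]
eef_rot: [0.001, 3.14, -0.0]
contact_force: [-0.3, -0.1, -2.1]
width: 0.0681
gripper_force: 51.5
```

```bash
python3 g.py .6268 -.1945 .0435
```

```text
tcp [ 0.6278 -0.1964  0.0496] z-axis [ 0.001 -0.    -1.   ] tool delta [0.001  0.0019 0.0061] turn -0.0 q [ 0.4   0.94 -0.32  1.57  0.41  0.69  1.46]
```

To row units: 0.002 m is 0.032, 0.0015 m is 0.024.

Call:
inch_along --increments '[[[0.016,0.024,0.032],0],[[0,0,0.016],0],[[0,0,0.016],0],[[0,0,0],0]]'

```text
time_s: 25.68
tcp_pos: [0.6262, -0.1948, 0.0448]
eef_rot: [-0.0, -3.141, -0.0]
contact_force: [0.9, -0.5, -0.4]
width: 0.0681
gripper_force: 51.5
```

Call:
inch_along --increments '[[[0,0,0.016],0],[[0,0,0],0],[[0,0,0.008],0],[[0,0,0],0],[[0,0,0],0]]'

```text
time_s: 26.3
tcp_pos: [0.6266, -0.1947, 0.0441]
eef_rot: [0.0, 3.141, -0.0]
contact_force: [-1.7, 1.1, 5.5]
width: 0.0683
gripper_force: 51.9
```

Call:
inch_along --increments '[[[0,0,0],0],[[0,0,0],0],[[0,0,0],0],[[0,0,0],0]]' --aperture 0.085 --squeeze 20

```text
time_s: 26.8
tcp_pos: [0.6262, -0.1947, 0.0432]
eef_rot: [-0.0, -3.141, -0.0]
contact_force: [-0.8, 0.4, 0.4]
width: 0.0851
gripper_force: 0.0
```

```bash
python3 g.py .6266 -.1947 .18
```

```text
tcp [ 0.6262 -0.1947  0.0432] z-axis [-0.  0. -1.] tool delta [-0.0003  0.     -0.1368] turn -0.0 q [ 0.4   0.95 -0.31  1.58  0.41  0.68  1.45]
```

Call:
inch_along --increments '[[[0,0,-0.16],0],[[0,0,-0.32],0],[[0,0,-0.48],0],[[0,0,-0.64],0],[[0,0,-0.64],0],[[0.48,0,0],0],[[0.8,0,0],0],[[0.8,0,0],0],[[0,0,0],0]]'

```text
time_s: 27.92
tcp_pos: [0.4911, -0.1955, 0.1845]
eef_rot: [-0.003, -3.137, 0.002]
contact_force: [1.1, -0.4, 0.8]
width: 0.0852
gripper_force: 0.0
```

```bash
python3 - <<'E'
from h import *
for n in("top","scene"):
    p,d=viewer.capture(n); C=cloud(viewer.calibration(n),d)
    P=C[(np.hypot(C[...,0]-.626,C[...,1]+.1945)<.045)&(C[...,2]>.111)&(C[...,2]<.126)]; print(n,len(P),circ(P[:,:2]),np.median(P[:,2]))
    A=np.c_[P[:,:2]-P[:,:2].mean(0),np.ones(len(P))]; print("tilt",np.linalg.lstsq(A,P[:,2],rcond=None)[0])
    cv2.imwrite(f"pics/d_{n}.png",p)
cv2.imwrite("pics/d1.png",cv2.resize(p[190:300,120:230],(440,440),interpolation=2))
E
python3 g.py .6052 .2001 .15
```

```text
top 170 [ 0.62502588 -0.19323738  0.03175979] 0.11765287461575702
tilt [-0.00319913 -0.00593393  0.11732717]
scene 243 [ 0.62599744 -0.19350341  0.03188195] 0.11642793646031513
tilt [ 0.00592944 -0.00370906  0.11606384]
tcp [ 0.4972 -0.195   0.185 ] z-axis [ 0.003 -0.001 -1.   ] tool delta [-0.1077  0.3952  0.0349] turn -0.001 q [ 0.53  0.62 -0.39  1.86  0.34  0.72  1.51]
```

View pics/d1.png

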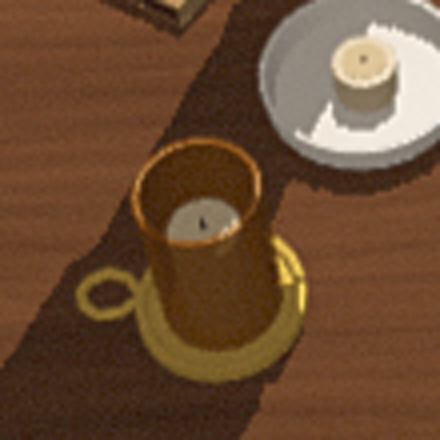

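The crop shows the chimney flat inside the rim with the candle in its middle. The fits give a centre of about (.6256, -.1934) and tilt under 0.6%. The lid is next.

To row units: 0.048 m is 0.768, 0.04 m is 0.64.

Call:
inch_along --increments '[[[-0.16,0.64,0],0],[[-0.208,0.768,0],0],[[-0.208,0.768,0],0],[[-0.208,0.768,0],0],[[-0.208,0.768,0],0],[[-0.208,0.768,0],0],[[-0.208,0.768,0],0],[[-0.208,0.768,0],0],[[-0.1072,0.304,0],0],[[0,0,0.64],0],[[0,0,0.64],0],[[0,0,0],0],[[0,0,0],0]]' --aperture 0.045 --squeeze 20

```text
time_s: 29.65
tcp_pos: [0.6058, 0.2016, 0.1051]
eef_rot: [0.0, 3.139, 0.003]
contact_force: [-0.2, 0.2, -0.2]
width: 0.0449
gripper_force: 0.0
```

```bash
python3 g.py .6052 .2001 .008
```

```text
tcp [0.6058 0.2016 0.1051] z-axis [ 0.003  0.002 -1.   ] tool delta [ 0.0009 -0.0016  0.0971] turn -0.0 q [-0.23  0.84 -0.3   1.61  0.34  0.74  0.88]
```

To row units: 0.03 m is 0.48, 0.025 m is 0.4.

Call:
inch_along --increments '[[[0.0128,-0.024,0.32],0],[[0,0,0.48],0],[[0,0,0.4],0],[[0,0,0.24],0],[[0,0,0.112],0],[[0,0,0],0],[[0,0,0],0]]'

```text
time_s: 30.52
tcp_pos: [0.6041, 0.1991, 0.0074]
eef_rot: [0.001, 3.14, 0.001]
contact_force: [0.8, -1.3, -0.2]
width: 0.045
gripper_force: 0.0
```

Call:
inch_along --increments '[[[0,0,0],0],[[0,0,0],0],[[0,0,0],0],[[0,0,0],0],[[0,0,0],0],[[0,0,0],0]]' --aperture 0.01 --squeeze 40

```text
time_s: 31.28
tcp_pos: [0.6038, 0.1991, 0.007]
eef_rot: [0.0, 3.141, 0.001]
contact_force: [-0.4, -0.1, 5.3]
width: 0.0183
gripper_force: 39.2
```

```bash
python3 g.py .6052 .2001 .008
```

```text
tcp [0.6038 0.1991 0.007 ] z-axis [ 0.001  0.001 -1.   ] tool delta [-0.0014  0.001  -0.001 ] turn -0.0 q [-0.26  0.98 -0.24  1.65  0.39  0.56  0.84]
```

To row units: -0.05 m is -0.8, -0.049 m is -0.784.

Call:
inch_along --increments '[[[0,0,-0.08],0],[[0,0,-0.32],0],[[0,0,-0.64],0],[[0,0,-0.8],0],[[0,0,-0.72],0],[[0,0,-0.16],0],[[-0.0208,-0.4,0],0],[[-0.0416,-0.784,0],0],[[-0.0416,-0.784,0],0],[[-0.0416,-0.784,0],0],[[-0.0416,-0.784,0],0],[[-0.0416,-0.784,0],0],[[-0.0416,-0.784,0],0],[[-0.0416,-0.784,0],0],[[-0.0208,-0.392,0],0],[[0,0,0],0],[[0,0,0],0],[[0,0,0],0]]'

```text
time_s: 33.52
tcp_pos: [0.624, -0.1914, 0.1764]
eef_rot: [0.004, -3.141, -0.002]
contact_force: [0.7, 0.0, -1.2]
width: 0.0183
gripper_force: 39.3
```

```bash
python3 g.py .6246 -.1936 .118
python3 - <<'E'
from h import *
o=readout.get_obs()["tcp_pos"]
for n in("top","scene"):
    p,d=viewer.capture(n); C=cloud(viewer.calibration(n),d)
    P=C[(np.hypot(C[...,0]-o[0],C[...,1]-o[1])<.055)&(C[...,2]>.15)&(C[...,2]<.20)]
    h=cv2.convexHull(P[:,:2].astype(np.float32))[:,0]; 
    rim=P[np.hypot(P[:,0]-o[0],P[:,1]-o[1])>.034]
    A=np.c_[rim[:,:2]-rim[:,:2].mean(0),np.ones(len(rim))]
    print(n,len(P),circ(h,.041),circ(h),"tilt",np.linalg.lstsq(A,rim[:,2],rcond=None)[0],o)
cv2.imwrite("pics/e1.png",cv2.resize(p[130:300,90:260],(480,480),interpolation=2))
E
```

```text
tcp [ 0.624  -0.1914  0.1764] z-axis [-0.     0.001 -1.   ] tool delta [-0.0006 -0.0022  0.0584] turn 0.003 q [ 0.43  0.78 -0.39  1.5   0.34  0.93  1.51]
top 541 [ 0.62609723 -0.19067872  0.03      ] [ 0.62548592 -0.19052671  0.04043774] tilt [-0.0107964   0.00780651  0.18190713] [ 0.62403852 -0.19143444  0.17636461]
scene 844 [ 0.62528536 -0.19080271  0.03      ] [ 0.62538144 -0.19086531  0.04066301] tilt [-0.00100147  0.01094403  0.18086664] [ 0.62403852 -0.19143444  0.17636461]
```

View pics/e1.png

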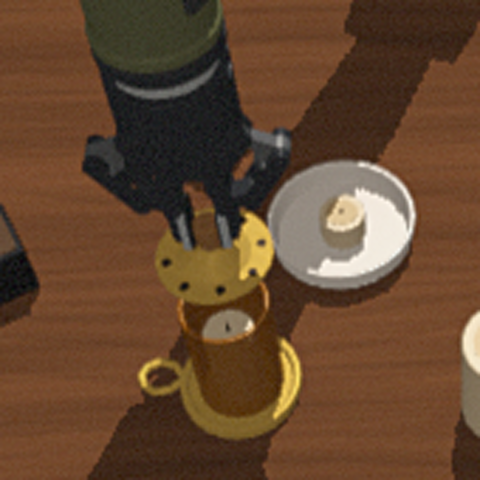

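The crop shows the lid held level, knob up, just above the chimney. It needs about 3 mm in -y.

To row units: 0.015 m is 0.24, 0.01 m is 0.16.

Call:
inch_along --increments '[[[0,-0.0128,0.16],0],[[0,0,0.24],0],[[0,0,0.16],0],[[0,0,0.128],0],[[0,0,0],0],[[0,0,0],0],[[0,0,0],0]]'

```text
time_s: 34.5
tcp_pos: [0.6244, -0.1946, 0.1339]
eef_rot: [0.0, 3.141, -0.0]
contact_force: [0.1, -1.7, -1.1]
width: 0.0183
gripper_force: 39.3
```

```bash
python3 g.py .624 -.1941 .118
```

```text
tcp [ 0.6244 -0.1946  0.1339] z-axis [ 0.001 -0.    -1.   ] tool delta [0.0004 0.0005 0.0159] turn -0.0 q [ 0.42  0.83 -0.37  1.54  0.36  0.84  1.49]
```

Well aligned (the plug has 7 mm of clearance). Lowering gently.

To row units: 0.005 m is 0.08, 0.004 m is 0.064.

Call:
inch_along --increments '[[[0.0064,0.008,0.08],0],[[0,0,0.064],0],[[0,0,0.048],0],[[0,0,0.024],0],[[0,0,0],0],[[0,0,0],0]]'

```text
time_s: 35.25
tcp_pos: [0.6237, -0.194, 0.12]
eef_rot: [0.0, 3.141, 0.0]
contact_force: [0.1, -0.2, -0.5]
width: 0.0183
gripper_force: 39.3
```

Call:
inch_along --increments '[[[0,0,0.016],0],[[0,0,0],0],[[0,0,0],0]]'

```text
time_s: 35.62
tcp_pos: [0.6236, -0.1941, 0.1189]
eef_rot: [0.0, 3.141, 0.0]
contact_force: [0.3, 0.1, -0.1]
width: 0.018
gripper_force: 39.3
```

To row units: 0.001 m is 0.016.

Call:
inch_along --increments '[[[0,0,0.016],0],[[0,0,0],0],[[0,0,0],0]]'

```text
time_s: 36.0
tcp_pos: [0.6236, -0.1941, 0.1179]
eef_rot: [0.0, 3.142, 0.0]
contact_force: [-1.0, 0.3, -1.1]
width: 0.0188
gripper_force: 39.3
```

To row units: 0.0007 m is 0.0112.

Call:
inch_along --increments '[[[0,0,0.0112],0],[[0,0,0],0],[[0,0,0],0]]'

```text
time_s: 36.38
tcp_pos: [0.6237, -0.1941, 0.1172]
eef_rot: [0.0, 3.141, 0.0]
contact_force: [-0.3, 0.3, -1.1]
width: 0.0184
gripper_force: 39.4
```

Call:
inch_along --increments '[[[0,0,0.0112],0],[[0,0,0],0],[[0,0,0],0]]'

```text
time_s: 36.75
tcp_pos: [0.6239, -0.1942, 0.117]
eef_rot: [0.0, 3.141, -0.0]
contact_force: [-1.9, -0.5, 3.2]
width: 0.0184
gripper_force: 39.9
```

Contact (force went from -1.1 to +3.2 N). Releasing and backing off.

Units first: shifts go in shares of 62.5 mm and turns go in shares of 4 rad. So 0.0003 m is 0.0048.

Call:
inch_along --increments '[[[0,0,0.0048],0],[[0,0,0],0],[[0,0,0],0],[[0,0,0],0]]' --aperture 0.045 --squeeze 20

```text
time_s: 37.25
tcp_pos: [0.6235, -0.194, 0.116]
eef_rot: [-0.0, -3.141, -0.0]
contact_force: [0.2, 0.0, -0.0]
width: 0.0452
gripper_force: 0.0
```

Call:
inch_along --increments '[[[0,0,-0.16],0],[[0,0,-0.48],0],[[0,0,-0.64],0],[[0.48,0,-0.32],0],[[0.8,0,0],0],[[0.8,0,0],0],[[0.8,0,0],0],[[0,0,0],0],[[0,0,0],0]]'

```text
time_s: 38.38
tcp_pos: [0.4451, -0.1942, 0.2171]
eef_rot: [0.0, 3.139, -0.001]
contact_force: [0.5, 0.0, 0.3]
width: 0.045
gripper_force: 0.0
```

```bash
python3 - <<'E'
from h import *
for n in("top","scene"):
    p,d=viewer.capture(n); C=cloud(viewer.calibration(n),d)
    P=C[(np.hypot(C[...,0]-.626,C[...,1]+.1945)<.055)&(C[...,2]>.113)&(C[...,2]<.14)]
    h=cv2.convexHull(P[:,:2].astype(np.float32))[:,0]
    rim=P[np.hypot(P[:,0]-.6255,P[:,1]+.1934)>.034]; A=np.c_[rim[:,:2]-rim[:,:2].mean(0),np.ones(len(rim))]
    print(n,circ(h),"tilt",np.linalg.lstsq(A,rim[:,2],rcond=None)[0])
    cv2.imwrite(f"pics/f_{n}.png",p)
E
```

```text
top [ 0.62523425 -0.19349647  0.04038715] tilt [0.00135843 0.00149766 0.12253312]
scene [ 0.62455979 -0.19341601  0.04062008] tilt [-0.0046721  -0.00065134  0.12124568]
```

View pics/f_scene.png

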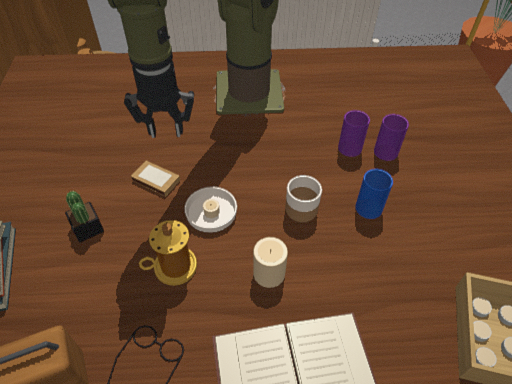

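The lantern at (173,255) is complete with its lid level and centred. The stub is in the dish at (211,208) and the bystanders look unmoved.

```bash
python3 -c "
from bench import r
print(r.job_done())"
```

```text
the job is handed in; nothing more can be done
None
```

The lantern is renewed and handed in after about 38 s of the 128 s: stub in the dish, fresh candle and chimney centred on the base, lid level on top, and in the last view the bystanders look unmoved; the first try at the stub closed on air and only nudged it.

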